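# Re-sort three optics on their risers to one beam height

## Robot

A 6-joint arm with a two-finger parallel gripper is mounted at the origin on a cart in front of the work surface, level with it; the furniture and walls round the work are solid. World frame = base frame: x ahead of the robot, y to its left, z up, the work surface at z = 0. Lengths are in mm, angles in rad, forces in N, time in s.
With the tool pointing down it reaches from about 375 to 825 mm from the base axis. Payload 5.5 kg.
Tool frame: the origin (TCP) lies on the centre line of the jaws, within the pads' length; the fingertips stand 25 mm ahead of it and the grasp point (between the pads) lies 6 mm ahead of it; z points along the fingers, y is the line along which they close (so a half turn about z gives the same grasp; the last joint's range is limited). The gripper opens to 85 mm and grips with 20 to 120 N. Pads are 22 mm wide; open, the fingers measure 114 mm over their backs; the gripper's body (76 mm by 85 mm) begins 54 mm behind the grasp point. The pads swing forward as they close: fully open they stand 13 mm farther back than shut.
Start: joints at [1.264, 0.314, -0.047, 1.21, 0, 1.571], TCP at [181.202, 571.98, 256.299] pointing down, gripper open.
Joint ranges: [-2.67, 2.67], [-0.69, 1.73], [-1.03, 1.25], [-2.08, 2.16], [-1.42, 1.45], [-3.14, 3.14]. Speed limits (rad/s): [2.39, 2.39, 3.01, 3.14, 3.14, 3.14].

## Interface

Orientations are given as a unit quaternion [x, y, z, w].
In Python, from cell import r, vision, hand_in gives the robot as it stands.
- The arm moves only by the tool arm_command, never from a script. Its arguments are lists of equal length, an entry for each row: "delta_rot": the turn, a rotation vector about the tool's x, y, z in rad, a list of three; "delta_pos": the shift along the tool's x, y, z in m, a list of three; "claw": the finger opening in m, from 0 to 0.0854. A call has 1 to 20 rows; each row is the pose to reach, as a shift and turn from the pose commanded when the call began, along the tool's axes at that moment; what a row does not reach only later rows make up. A row lasts 1/12 s, in which the tool goes at most 41.7 mm and 7.16 degrees, less where a joint would pass 70% of its speed; a pose out of reach is approached as far as the arm can. A call with a gripper value outside its range is refused whole. The fingers move at their own pace and stop on an object; "squeeze" is the grip in N (left out, the last holds). Time passes only in rows, so rows that repeat a pose let the fingers close. It gives the time, the measured TCP pose, the force, the opening and the grip force at its end, in the units of the state.
- r.sense(): the state, without advancing time (a new reading comes with each control period).
- vision.get_image(name): name is "scene" or "top" or "wrist"; returns (picture, depth): 420x560x3 uint8, blue, green, red; 420x560 float32, mm along the optical axis (not along the pixel's ray), 0 where there is no reading.
- vision.calibration(name): a dict with "fx", "fy", "cx", "cy" (pixels), "camera_from_world" (4x4, takes a point from world to camera coordinates). Camera axes: x right, y up, looking along -z (the intrinsics and any distortion apply to the point x, -y, -z); pixel columns grow to the right and rows downward; lengths in mm; the calibration is good to about 2 mm. A picture is of the moment at which its call begins: read the wrist's pose just before it. calibration takes no time and is no camera call; for the wrist camera it gives the pose at the moment of the call.
- hand_in(): hands the job in; it is judged then, once.
The state is a dict: "time_s": time; "joint_pos": joint angles; "joint_velocities": joint speeds; "joint_efforts": joint torques, N m; "tcp_pos": TCP position; "eef_rot": TCP orientation; "ft_force": force on the tool from outside, world axes, zero at the start; "moment": the same for the moment, N m; "gripper_width": finger opening in mm; "grasp_force": force on a finger pad.
Only numpy, scipy, OpenCV 4.12 (cv2) and the standard library are available. Lean on these libraries where they do the work, as an engineer would, in place of code of your own. Each camera call takes 0.05 s, during which the arm holds its last target. There are 200 camera calls.

## Task

The three optics on the small breadboard were put back on the wrong risers. Move each to the riser that brings all three optical centres to the same height: the tall iris onto the low riser, the lens onto the middle-height riser and the short sensor head onto the high riser, each standing upright in the seat, fully down, and facing along the row (its disc square to the board's long side). Use the free grey rubber mat to stand one aside meanwhile, and do not tip an optic over or disturb the bottle and the tin.

Things in the scene. Friction and masses are not known exactly. Their poses are not given: they have to be found in the camera images.
- iris_centre (a point): Tall iris diaphragm: upright black ring 12 mm thick with steel leaves, a pin on top (to 37 mm above the centre), 54 mm across, on a steel post and round black foot (48 mm). Hold it by its left and right rims, 54 mm apart along y. Point: centre of the ring, 93 mm above the foot's underside. x: optical axis (thickness), y: across, z: up. 0.22 kg. Starts on the high riser.
- lens_centre (a point): Lens: upright black ring 17 mm thick with clear glass, 54 mm across, on a steel post and round black foot (48 mm). Hold it by its left and right rims, 54 mm apart along y. Point: centre of the lens, 68 mm above the foot's underside. x: optical axis (thickness), y: across, z: up. 0.2 kg. Starts on the low riser.
- sensor_centre (a point): Short sensor head: upright solid black disc 54 mm across, 15 mm thick, on a short round black foot (48 mm, 20 mm high). Hold it by its left and right rims, 54 mm apart along y. Point: centre of the disc, 43 mm above the foot's underside. x: optical axis (thickness), y: across, z: up. 0.18 kg. Starts on the middle-height riser.
- riser_low_seat (a point): Seat of the lowest of three aluminium risers, alike but for height, fixed in a row (about 95 mm apart) on a black breadboard 275 x 100 x 13 mm. Point: centre of the flat seat, 15 mm above the board, 28 mm above the worktop. Sloping lip round it: 54 mm inside at the seat, 64 mm at its edge, 4 mm high. x: along the board's long side (within 3 deg).
- riser_mid_seat (a point): Seat of the middle-height of three aluminium risers, alike but for height, fixed in a row (about 95 mm apart) on a black breadboard 275 x 100 x 13 mm. Point: centre of the flat seat, 40 mm above the board, 53 mm above the worktop. Sloping lip round it: 54 mm inside at the seat, 64 mm at its edge, 4 mm high. x: along the board's long side (within 3 deg).
- riser_high_seat (a point): Seat of the highest of three aluminium risers, alike but for height, fixed in a row (about 95 mm apart) on a black breadboard 275 x 100 x 13 mm. Point: centre of the flat seat, 65 mm above the board, 78 mm above the worktop. Sloping lip round it: 54 mm inside at the seat, 64 mm at its edge, 4 mm high. x: along the board's long side (within 3 deg).
- mat_top (a point): Free grey rubber mat, 90 x 90 mm and 3 mm thick, lying on the worktop beside the breadboard; an optic may stand on it meanwhile. The point is the centre of its top. Fixed.
- bottle_centre (a point): Bystander: clear bottle with a white screw cap, 52 mm across and 92 mm tall, standing upright on the worktop; the point is half-way up. To be left alone.
- tin_centre (a point): Bystander: round screw-lid tin, white with a coloured lid, 60 mm across and 35 mm high, standing on the worktop; the point is half-way up. To be left alone.
Not all that is in view belongs to the job. What is shaped like the part that bears iris_centre but green or yellow is not meant.

How it is judged (in metres and radians):
At the end, for the whole second after the job is handed in: Iris on the low, lens on the middle, sensor head on the high riser: each centre within 10 mm of its seat's axis and 4 mm of its seated height, tilt below 0.1 rad, facing within 0.26 rad (15 deg) of the row, released and at rest; bottle and tin within 30 mm of their start (horizontal distance between iris_centre and riser_low_seat below 0.01 m and z of iris_centre in the frame of riser_low_seat between 0.089 and 0.097 m and angle between the x axis of iris_centre and the x axis of riser_low_seat, either way round below 0.26 rad and angle between each of iris_centre, lens_centre, sensor_centre's own z axis and vertical below 0.1 rad and linear speed of each of iris, lens, sensor below 0.02 m/s and horizontal distance between lens_centre and riser_mid_seat below 0.01 m and z of lens_centre in the frame of riser_mid_seat between 0.064 and 0.072 m and angle between the x axis of lens_centre and the x axis of riser_mid_seat, either way round below 0.26 rad and horizontal distance between sensor_centre and riser_high_seat below 0.01 m and z of sensor_centre in the frame of riser_high_seat between 0.039 and 0.047 m and angle between the x axis of sensor_centre and the x axis of riser_high_seat, either way round below 0.26 rad and distance of each of bottle_centre, tin_centre from where it was at the start of the episode below 0.03 m); the robot touches nothing.
It fails at once if the iris is tipped over (more than 0.6 rad) (angle between iris_centre's own z axis and vertical above 0.6 rad).
It fails at once if the lens is tipped over (more than 0.6 rad) (angle between lens_centre's own z axis and vertical above 0.6 rad).
It fails at once if the sensor is tipped over (more than 0.6 rad) (angle between sensor_centre's own z axis and vertical above 0.6 rad).
It fails at once if the bottle or the tin is pushed more than 30 mm or tipped over (distance of any of bottle_centre, tin_centre from where it was at the start of the episode above 0.03 m or angle between bottle_centre's own z axis and vertical above 0.6 rad).
It also fails if it takes over 122 s, if anything falls off the work surface, if the arm or the gripper's body presses on something with over 40 N, if the wrist force passes 120 N, or if a joint passes its speed limit or range.

## Working session

There is one attempt and no reset: what is moved stays moved. The work goes in short steps, Python scripts to look and compute and a tool call to move; the robot and the scene stay as the last step left them, time stands still between calls to the robot, and variables do not carry over. Pictures are saved under pics/ and viewed, at most 14 in all, crops included, and the job is handed in when it is done.

Besides the shell and the picture viewer there is one more tool, called after "Request:" in YAML: its name, and indented under it one key for each argument. arm_command: Moves the arm, as the interface text tells. Its arguments: {"type":"object","properties":{"delta_rot":{"type":"array","items":{"type":"array","items":{"type":"number"}}},"delta_pos":{"type":"array","items":{"type":"array","items":{"type":"number"}}},"claw":{"type":"array","items":{"type":"number"}},"squeeze":{"type":"number"}},"required":["delta_rot","delta_pos","claw"]}

```bash
mkdir -p pics; ls; cat > h.py <<'E'
import numpy as np, cv2
from cell import r, vision, hand_in
def pts(name):
    im,d=vision.get_image(name); c=vision.calibration(name)
    v,u=np.mgrid[0:420,0:560]
    P=np.stack([(u-c['cx'])/c['fx']*d,-(v-c['cy'])/c['fy']*d,-d,np.ones_like(d)],-1)
    W=P@np.linalg.inv(np.array(c['camera_from_world'])).T
    W[d==0]=np.nan
    return im,d,W[...,:3]
E
python3 - <<'E'
from h import *
s=r.sense();print(s)
for n in('top','scene','wrist'):
    c=vision.calibration(n);print(n,{k:(v if k!='camera_from_world' else np.round(v,3).tolist()) for k,v in c.items()})
    im,d,W=pts(n); cv2.imwrite(f'pics/{n}0.png',im); np.savez(f'{n}0.npz',im=im,d=d,W=W)
E
```

```text
pics
{'time_s': 0.0, 'joint_pos': array([ 1.26399796e+00,  3.14242255e-01, -4.80778290e-02,  1.21020352e+00,
       -1.93998494e-05,  1.57079711e+00]), 'joint_velocities': array([-0.00024721, -0.00119745,  0.00081476, -0.00097456,  0.00147441,
       -0.00013227]), 'joint_efforts': array([-1.50733754e-04, -5.39595580e+01,  3.39745545e+01,  1.93291856e-02,
       -6.89512831e-05, -3.25848148e-06]), 'tcp_pos': array([181.04795322, 571.46838185, 255.42535019]), 'eef_rot': array([ 1.52798599e-01,  9.88256972e-01, -8.54980887e-04, -1.22376360e-04]), 'ft_force': array([ 0.84993443,  0.15246645, -0.00262324]), 'moment': array([-0.00452572,  0.005389  , -0.02619886]), 'grasp_force': 0.0, 'gripper_width': 85.11589657504227}
top {'fx': 434.29382852096154, 'fy': 434.29382852096154, 'cx': 280.49272881719423, 'cy': 210.78208231791695, 'camera_from_world': [[0.027, -1.0, 0.016, -433.802], [0.982, 0.029, 0.188, -613.192], [-0.188, 0.01, 0.982, -1152.304], [0.0, 0.0, 0.0, 1.0]]}
scene {'fx': 465.09288048763244, 'fy': 465.09288048763244, 'cx': 287.6389471846531, 'cy': 207.0901354179839, 'camera_from_world': [[0.76, -0.65, -0.019, -728.055], [0.358, 0.394, 0.847, -135.913], [-0.543, -0.65, 0.532, -956.632], [0.0, 0.0, 0.0, 1.0]]}
wrist {'fx': 322.0560744330897, 'fy': 322.0560744330897, 'cx': 283.4765648196474, 'cy': 212.80202309005296, 'camera_from_world': [[0.302, 0.953, -0.002, -600.494], [-0.918, 0.29, -0.27, 35.445], [-0.257, 0.083, 0.963, -378.056], [0.0, 0.0, 0.0, 1.0]]}
```

View pics/top0.png

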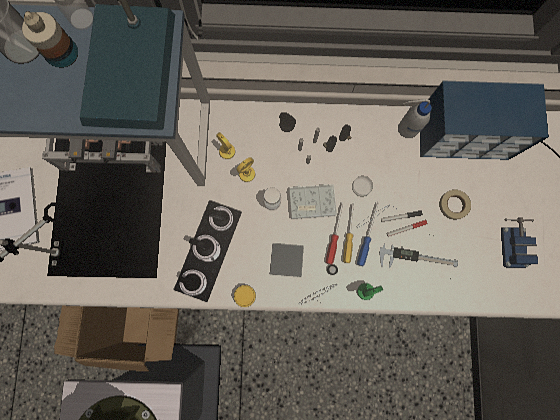

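View pics/scene0.png

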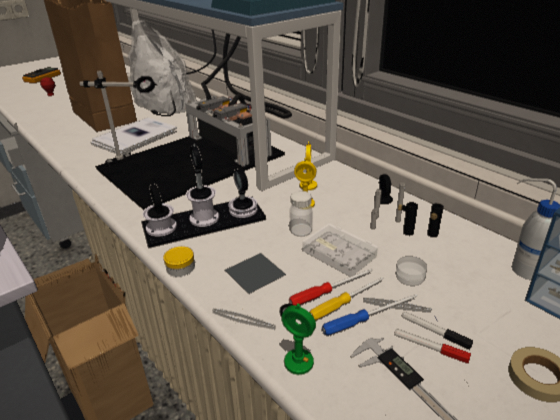

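Top view: breadboard at (207,252) with the risers at about (192,285), (207,247) and (221,217), mat (287,260), tin (244,295) and bottle (272,198). Iris candidates are the black one on the centre riser (scene 197,170), the green one (scene 298,335) and the yellow one (scene 305,170). I choose the black one on the high riser.

```bash
python3 - <<'E'
from h import *
z=np.load('top0.npz');im,W=z['im'],z['W']
a=cv2.resize(im[190:310,160:320],None,fx=5,fy=5,interpolation=cv2.INTER_CUBIC)[:600,:800]
z2=np.load('scene0.npz');b=cv2.resize(z2['im'][130:250,120:280],None,fx=5,fy=5,interpolation=cv2.INTER_CUBIC)
cv2.imwrite('pics/c1.png',np.vstack([cv2.resize(a,(400,300)),cv2.resize(b,(400,300))]))
for n,w,box in(('top',W,(200,305,165,320)),('scene',z2['W'],(130,270,130,300))):
    w=w[box[0]:box[1],box[2]:box[3]].reshape(-1,3);w=w[np.isfinite(w).all(1)]
    print(n)
    q=w[(w[:,0]>330)&(w[:,0]<640)&(w[:,1]>-340)&(w[:,1]<-140)]
    h,e=np.histogram(q[:,2],bins=np.arange(-8,220,4));print([(int(x),int(k)) for x,k in zip(e,h) if k])
    m=q[(q[:,2]>9)&(q[:,2]<17)]; m=m.astype(np.float32)
    print(cv2.minAreaRect(m[:,:2]))
E
```

```text
top
[(-8, 76), (-4, 1081), (0, 1697), (4, 376), (8, 372), (12, 955), (16, 336), (20, 85), (24, 60), (28, 123), (32, 228), (36, 159), (40, 38), (44, 6), (48, 34), (52, 123), (56, 148), (60, 71), (64, 7), (72, 21), (76, 100), (80, 107), (84, 86), (88, 82), (92, 17), (96, 13), (100, 11), (104, 10), (108, 22), (112, 42), (116, 53), (120, 74), (124, 30), (140, 3), (144, 2), (148, 5), (152, 6), (156, 1), (160, 2), (164, 1), (168, 2), (172, 3), (176, 3), (180, 9), (184, 8), (188, 17), (192, 31), (196, 29), (200, 4), (204, 1), (208, 3)]Traceback (most recent call last):
  File "<stdin>", line 12, in <module>
cv2.error: OpenCV(4.12.0) /io/opencv/modules/imgproc/src/convhull.cpp:143: error: (-215:Assertion failed) total >= 0 && (depth == CV_32F || depth == CV_32S) in function 'convexHull'
```

View pics/c1.png

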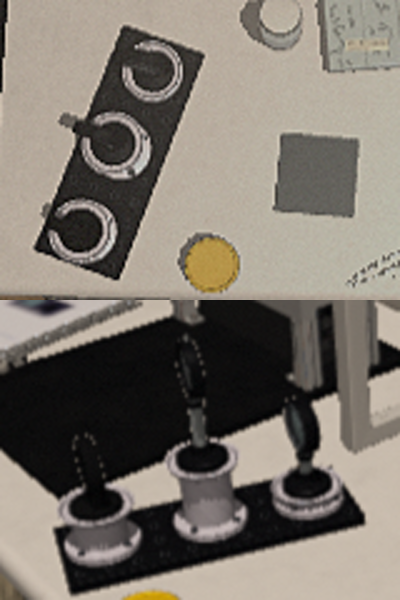

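```bash
python3 - <<'E'
from h import *
from scipy.optimize import least_squares
z=np.load('top0.npz');im,W=z['im'],z['W']
c=vision.calibration('top');M=np.linalg.inv(np.array(c['camera_from_world']))
def cast(u,v,h):
    d=np.stack([(u-c['cx'])/c['fx'],-(v-c['cy'])/c['fy'],-np.ones_like(u*1.)],-1)@M[:3,:3].T
    o=M[:3,3]; return o+d*((h-o[2])/d[:,2])[:,None]
sub=np.zeros(im.shape[:2],bool);sub[198:305,170:245]=1
hsv=cv2.cvtColor(im,cv2.COLOR_BGR2HSV)
g=im.max(2)
dark=((g<70)&sub).astype(np.uint8)
k=sub&(W[...,2]>8)&(W[...,2]<18)
p=W[k].astype(np.float32);r0=cv2.minAreaRect(np.ascontiguousarray(p[:,:2]));print('board depth',r0)
# trimmed board axis via PCA of hull pixels
for nm,(u,v),h in(('mid',(193,283),57),('high',(207,247),82),('low',(221,217),32)):
    vv,uu=np.nonzero((g>110)&sub); q=cast(uu,vv,h)
    c0=cast(np.array([u]),np.array([v]),h)[0]
    D=W[vv,uu,2]; s=(abs(D-h)<9)&(np.hypot(*(q-c0)[:,:2].T)<45); q=q[s]
    f=least_squares(lambda x:np.hypot(q[:,0]-x[0],q[:,1]-x[1])-x[2],[*c0[:2],30],loss='soft_l1',f_scale=2)
    print(nm,len(q),f.x.round(1),D[s].mean().round(1))
a=sub*0
for nm,(u,v),h in(('mat',(287,260),3),('tin',(244,295),35),('bottle',(272,198),92)):
    q=W[v-3:v+4,u-3:u+4].reshape(-1,3);print(nm,np.nanmedian(q,0).round(0))
# mat
m=((g>70)&(g<125)).astype(np.uint8);m[:, :265]=0;m[:,310:]=0;m[:240]=0;m[280:]=0
vv,uu=np.nonzero(m);q=cast(uu,vv,3).astype(np.float32);print('mat',cv2.minAreaRect(np.ascontiguousarray(q[:,:2])))
# optic tops
for nm,lo,hi in(('iris',150,215),):
    k=sub&(W[...,2]>lo)&(W[...,2]<hi);print(nm,W[k].mean(0).round(0),k.sum())
E
```

```text
board depth ((518.2840576171875, -193.4281005859375), (193.04978942871094, 286.68121337890625), 83.98206329345703)
mid 192 [ 423.4 -180.3   29.1] 54.8
high 195 [ 516.6 -214.2   29.2] 80.0
low 168 [ 606.  -246.    29.5] 30.2
mat [ 493. -439.    4.]
tin [ 392. -323.   36.]
bottle [ 654. -392.   93.]
mat ((495.28173828125, -437.0203552246094), (91.46360778808594, 90.38262939453125), 86.75460052490234)
iris [ 515. -218.  188.] 123
```

```bash
python3 - <<'E'
from h import *
A=[]
for n in('top','scene'):
    w=np.load(n+'0.npz')['W'].reshape(-1,3);A.append(w[np.isfinite(w).all(1)])
w=np.vstack(A)
print('cols y',list(range(560,-600,-40)))
for x in range(280,840,40):
    row=[]
    for y in range(560,-600,-40):
        k=(abs(w[:,0]-x)<20)&(abs(w[:,1]-y)<20);row.append(int(np.percentile(w[k,2],98)) if k.sum()>3 else -9)
    print(x,row)
E
```

```text
cols y [560, 520, 480, 440, 400, 360, 320, 280, 240, 200, 160, 120, 80, 40, 0, -40, -80, -120, -160, -200, -240, -280, -320, -360, -400, -440, -480, -520, -560]
280 [-789, -9, -9, -9, -9, -346, -332, -324, -351, -784, -782, -9, -9, -325, -328, -358, -787, -787, -788, -790, -788, -788, -787, -787, -790, -789, -788, -789, -789]
320 [-790, -9, -9, -9, -9, -348, -331, -323, -345, -784, -783, -9, -9, -324, -326, -357, -786, -788, -786, -789, -787, -788, -789, -788, -790, -790, -781, -787, -789]
360 [0, 0, 0, 0, 0, 5, 6, 4, 5, 4, 4, 4, 5, 3, 4, 4, 5, 4, 3, 13, 6, 4, 37, 34, 4, 3, 7, 4, 3]
400 [0, 0, 0, 0, 0, 5, 5, 5, 5, 4, 4, 4, 5, 4, 4, 3, 3, 14, 78, 116, 13, 32, 38, 35, 3, 3, 4, 8, 7]
440 [0, 0, 0, 0, 0, 5, 5, 6, 249, 246, 18, 18, 17, 18, 17, 18, 16, 15, 124, 122, 16, 5, 5, 4, 4, 5, 5, 5, 10]
480 [0, 0, 0, 0, 19, 9, 6, 6, 252, 271, 19, 19, 19, 18, 19, 19, 16, 5, 17, 88, 85, 7, 4, 5, 7, 7, 7, 4, 22]
520 [362, 341, 197, 18, 20, 24, 24, 24, 26, 259, 253, 241, 18, 18, 18, 19, 16, 5, 17, 202, 195, 14, 5, 5, 7, 8, 6, 4, 24]
560 [393, 384, 202, 19, 21, 26, 26, 24, 18, 19, 251, 262, 245, 18, 19, 19, 16, 6, 15, 82, 81, 25, 5, 5, 5, 5, 5, 5, 22]
600 [-9, 388, 114, 20, 24, 26, 26, 25, 16, 18, 18, 263, 253, 18, 19, 19, 17, 5, 5, 32, 124, 117, 5, 4, 5, 25, 27, 26, 8]
640 [-9, 385, 164, 20, 25, 26, 26, 23, 18, 19, 18, 19, 18, 19, 19, 18, 17, 5, 5, 18, 37, 32, 7, 93, 94, 31, 31, 31, 30]
680 [392, 386, 384, 390, 391, 397, 410, 415, 419, 422, 423, 423, 424, 423, 423, 423, 424, 424, 425, 420, 5, 5, 6, 95, 96, 31, 31, 31, 31]
720 [389, 394, 397, 402, 404, 407, 405, 407, 414, 412, 430, 431, 431, 431, 438, 460, 460, 460, 459, 428, 5, 111, 118, 5, 5, 29, 29, 31, 30]
760 [113, 81, 33, 1, 6, 6, 9, 5, 132, 130, 430, 431, 431, 431, 431, 460, 460, 461, 460, 430, 6, 13, 123, 5, 4, 5, 5, 5, 5]
800 [205, 179, 152, 30, 8, 6, 7, 6, 162, 159, 431, 431, 431, 431, 431, 460, 461, 461, 460, 430, 123, 116, 6, 5, 5, 5, 50, 65, 55]
```

Request:
arm_command:
  delta_rot:
    - [0,0,0]
    - [0,0,0]
    - [0,0,0]
    - [0,0,0]
    - [0,0,0]
    - [0,0,0]
    - [0,0,0]
    - [0,0,0]
    - [0,0,0]
    - [0,0,0]
    - [0,0,0]
    - [0,0,0]
    - [0,0,0]
    - [0,0,0]
    - [0,0,0]
    - [0,0,0]
  delta_pos:
    - [0,0,-0.04]
    - [0,0,-0.08]
    - [0,0,-0.12]
    - [0,0,-0.144]
    - [-0.321,-0.288,-0.144]
    - [-0.321,-0.288,-0.144]
    - [-0.321,-0.288,-0.144]
    - [-0.321,-0.288,-0.144]
    - [-0.321,-0.288,-0.144]
    - [-0.321,-0.288,-0.144]
    - [-0.321,-0.288,-0.144]
    - [-0.321,-0.288,-0.144]
    - [-0.321,-0.288,-0.144]
    - [-0.321,-0.288,-0.144]
    - [-0.321,-0.288,-0.144]
    - [-0.321,-0.288,-0.144]
  claw: [0.085,0.085,0.085,0.085,0.085,0.085,0.085,0.085,0.085,0.085,0.085,0.085,0.085,0.085,0.085,0.085]

```text
time_s: 1.48
tcp_pos: [401.5, 197.6, 400.1]
eef_rot: [0.155, 0.988, -0.0, 0.0]
ft_force: [-0.3, 0.9, 0.4]
gripper_width: 85.3
grasp_force: 0.0
```

Request:
arm_command:
  delta_rot:
    - [0,0,0.04]
    - [0,0,0.04]
    - [0,0,0.04]
    - [0,0,0.04]
    - [0,0,0.04]
    - [0,0,0.04]
    - [0,0,0.04]
    - [0,0,0.04]
    - [0,0,0.04]
    - [0,0,0.04]
    - [0,0,0.04]
    - [0,0,0.04]
    - [0,0,0.04]
    - [0,0,0.04]
  delta_pos:
    - [-0.236,-0.357,0.08]
    - [-0.236,-0.357,0.08]
    - [-0.236,-0.357,0.08]
    - [-0.236,-0.357,0.08]
    - [-0.236,-0.357,0.08]
    - [-0.236,-0.357,0.08]
    - [-0.236,-0.357,0.08]
    - [-0.236,-0.357,0.08]
    - [-0.236,-0.357,0.08]
    - [-0.236,-0.357,0.08]
    - [-0.236,-0.357,0.08]
    - [-0.236,-0.357,0.08]
    - [-0.236,-0.357,0.08]
    - [-0.236,-0.357,0.08]
  claw: [0.085,0.085,0.085,0.085,0.085,0.085,0.085,0.085,0.085,0.085,0.085,0.085,0.085,0.085]

```text
time_s: 2.65
tcp_pos: [517.4, -209.8, 320.2]
eef_rot: [0.172, 0.985, 0.0, -0.0]
ft_force: [-0.3, -0.1, 0.1]
gripper_width: 84.9
grasp_force: 0.0
```

```bash
python3 - <<'E'
from h import *
s=r.sense();print(s['tcp_pos'],s['eef_rot'],s['joint_pos'].round(2))
c=vision.calibration('wrist');im,d,W=pts('wrist');np.savez('wrist1.npz',im=im,d=d,W=W,**{k:np.array(v) for k,v in c.items()});cv2.imwrite('pics/w1.png',im)
E
```

```text
[ 517.37363747 -209.8254258   320.21930207] [ 1.72070305e-01  9.85084528e-01  4.10320857e-04 -3.38675974e-04] [-0.39  0.22 -0.03  1.33  0.   -0.04]
```

View pics/w1.png

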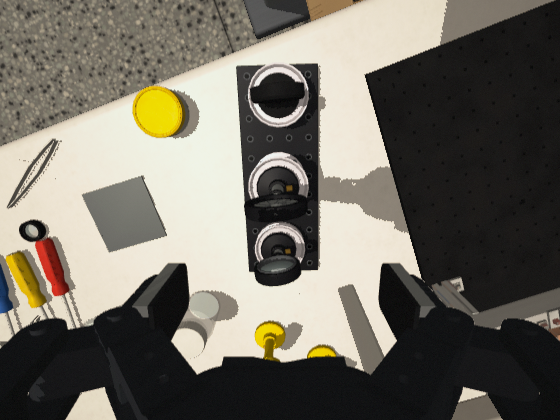

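Wrist view: board spans columns 240–318, with the sensor on its riser at (278,95), iris at (276,205), lens at (278,268), mat (124,213), tin (158,111) and bottle (200,310). The optics are nearly square to the row already.

```bash
cat >> h.py <<'E'
from scipy.optimize import least_squares
def cast(c,u,v,h):
    M=np.linalg.inv(np.array(c['camera_from_world']));u=np.asarray(u,float);v=np.asarray(v,float)
    d=np.stack([(u-c['cx'])/c['fx'],-(v-c['cy'])/c['fy'],-np.ones_like(u)],-1)@M[:3,:3].T
    o=M[:3,3]; return o+d*((h-o[2])/d[...,2])[...,None]
def seat(c,im,W,c0,h):
    k=(im.max(2)>110)&(abs(W[...,2]-h)<7)&(np.hypot(W[...,0]-c0[0],W[...,1]-c0[1])<42)
    v,u=np.nonzero(k);q=cast(c,u,v,h)
    f=least_squares(lambda x:np.hypot(q[:,0]-x[0],q[:,1]-x[1])-x[2],[*c0,30],loss='soft_l1',f_scale=2)
    return f.x.round(1),len(q)
def optic(W,c0,zc,th=18):
    k=(W[...,2]>zc-20)&(W[...,2]<zc+24)&(np.hypot(W[...,0]-c0[0],W[...,1]-c0[1])<38)
    q=W[k].astype(np.float32);(cx,cy),(a,b),t=cv2.minAreaRect(np.ascontiguousarray(q[:,:2]))
    e,V=np.linalg.eigh(np.cov(q[:,:2].T)); n=V[:,0]*np.sign(V[0,0])
    return np.round([cx,cy,a,b],1),'normal deg',np.degrees(np.arctan2(n[1],n[0])).round(1),'ztop',np.percentile(q[:,2],98).round(1),len(q)
E
python3 - <<'E'
from h import *
z=np.load('wrist1.npz');c={k:z[k] for k in('fx','fy','cx','cy','camera_from_world')};im,W=z['im'],z['W']
S=dict(mid=((423,-180),57),high=((517,-214),82),low=((606,-246),32))
for n,(p,h) in S.items(): print(n,*seat(c,im,W,p,h))
for n,p,h in(('sensor',(423,-180),96),('iris',(517,-214),171),('lens',(606,-246),96)): print(n,*optic(W,p,h))
# board edges
g=im.max(2)
L=[];R=[]
for v in range(72,262,6):
    row=g[v,200:360]<75; i=np.nonzero(row)[0]
    L.append((200+i[0],v))
L=np.array(L);q=cast(c,L[:,0],L[:,1],13);f=cv2.fitLine(q[:,:2].astype(np.float32),cv2.DIST_HUBER,0,.01,.01).ravel();print('left edge dir',np.degrees(np.arctan(f[1]/f[0])),f)
q=cast(c,*np.array([[84,142,165,107],[194,177,236,252]]),3);print('mat',q.mean(0))
E
```

```text
mid [ 423.5 -181.    29.5] 1289
high [ 516.3 -214.6   29. ] 882
low [ 605.5 -246.4   29.2] 593
sensor [ 424.3 -181.3   53.1   15. ] normal deg -14.0 ztop 119.9 656
iris [ 516.  -214.6   53.    11.9] normal deg -15.1 ztop 194.7 1032
lens [ 604.  -246.9   53.2   16.2] normal deg -12.3 ztop 119.6 892
left edge dir -18.095875 [ 9.5053810e-01 -3.1060803e-01  4.7337091e+02 -2.4954282e+02]
mat [ 496.27229412 -437.50319265    3.        ]
```

Request:
arm_command:
  delta_rot:
    - [0,0,0]
    - [0,0,0]
    - [0,0,0]
    - [0,0,0]
    - [0,0,0]
    - [0,0,0]
    - [0,0,0]
    - [0,0,0]
    - [0,0,0]
  delta_pos:
    - [0,-0.004,0.03]
    - [0,-0.004,0.06]
    - [0,-0.004,0.085]
    - [0,-0.004,0.11]
    - [0,-0.004,0.13]
    - [0,-0.004,0.142]
    - [0,-0.004,0.142]
    - [0,-0.004,0.142]
    - [0,-0.004,0.142]
  claw: [0.085,0.085,0.085,0.085,0.085,0.085,0.085,0.085,0.085]

```text
time_s: 3.45
tcp_pos: [516.9, -214.3, 179.8]
eef_rot: [0.172, 0.985, -0.0, 0.001]
ft_force: [0.1, -0.3, 0.1]
gripper_width: 85.0
grasp_force: 0.0
```

Request:
arm_command:
  delta_rot:
    - [0,0,0]
    - [0,0,0]
    - [0,0,0]
    - [0,0,0]
    - [0,0,0]
    - [0,0,0]
    - [0,0,0]
    - [0,0,0]
  delta_pos:
    - [0,0,0]
    - [0,0,0]
    - [0,0,0]
    - [0,0,0]
    - [0,0,0]
    - [0,0,0]
    - [0,0,0]
    - [0,0,0]
  claw: [0.07,0.06,0.05,0.05,0.05,0.05,0.05,0.05]
  squeeze: 35

```text
time_s: 4.12
tcp_pos: [517.1, -215.4, 180.0]
eef_rot: [0.173, 0.985, -0.0, 0.001]
ft_force: [-0.2, 0.2, 6.6]
gripper_width: 51.9
grasp_force: 35.4
```

Request:
arm_command:
  delta_rot:
    - [0,0,0]
    - [0,0,0]
    - [0,0,0]
    - [0,0,0]
    - [0,0,0]
    - [0,0,0]
  delta_pos:
    - [0,0,-0.005]
    - [0,0,-0.01]
    - [0,0,-0.02]
    - [0,0,-0.03]
    - [0,0,-0.03]
    - [0,0,-0.03]
  claw: [0.05,0.05,0.05,0.05,0.05,0.05]

```text
time_s: 4.62
tcp_pos: [516.7, -215.2, 209.4]
eef_rot: [0.173, 0.985, -0.0, 0.001]
ft_force: [-1.0, 0.1, -2.6]
gripper_width: 52.3
grasp_force: 37.1
```

```bash
python3 - <<'E'
from h import *
s=r.sense();print(s['tcp_pos'],s['ft_force'],s['gripper_width'],s['grasp_force'])
im,d,W=pts('scene');a=cv2.resize(im[120:270,120:300],None,fx=3,fy=3);
im,d,W=pts('wrist');cv2.imwrite('pics/l1.png',np.hstack([a[:420],im[:, 130:]])[:, :800])
E
```

```text
[ 516.74736311 -215.18816709  209.37702835] [-0.98569975  0.13955622 -2.61427376] 52.30492343305104 37.055793846957386
```

View pics/l1.png

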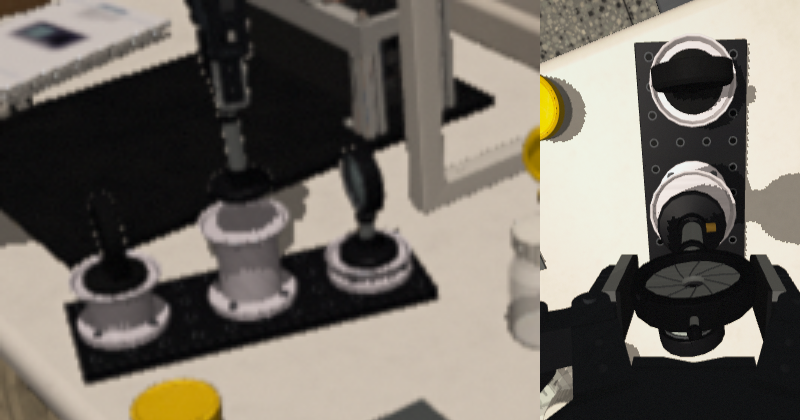

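Request:
arm_command:
  delta_rot:
    - [0,0,0]
    - [0,0,0]
    - [0,0,0]
    - [0,0,0]
    - [0,0,0]
    - [0,0,0]
    - [0,0,0]
    - [0,0,0]
    - [0,0,0]
    - [0,0,0]
    - [0,0,0]
    - [0,0,0]
    - [0,0,0]
    - [0,0,0]
    - [0,0,0]
    - [0,0,0]
    - [0,0,0]
    - [0,0,0]
    - [0,0,0]
    - [0,0,0]
  delta_pos:
    - [-0.001,-0.004,0]
    - [-0.003,-0.012,0]
    - [-0.006,-0.024,0]
    - [-0.01,-0.038,0]
    - [-0.014,-0.054,0]
    - [-0.018,-0.07,0]
    - [-0.022,-0.086,0]
    - [-0.026,-0.102,0]
    - [-0.03,-0.118,0]
    - [-0.035,-0.134,0]
    - [-0.04,-0.15,0]
    - [-0.044,-0.166,0]
    - [-0.048,-0.182,0]
    - [-0.051,-0.196,0]
    - [-0.054,-0.207,0]
    - [-0.056,-0.213,0]
    - [-0.056,-0.216,0]
    - [-0.056,-0.216,0]
    - [-0.056,-0.216,0]
    - [-0.056,-0.216,0]
  claw: [0.05,0.05,0.05,0.05,0.05,0.05,0.05,0.05,0.05,0.05,0.05,0.05,0.05,0.05,0.05,0.05,0.05,0.05,0.05,0.05]

```text
time_s: 6.38
tcp_pos: [495.4, -436.3, 208.4]
eef_rot: [0.172, 0.985, 0.0, -0.0]
ft_force: [0.3, -0.1, -2.4]
gripper_width: 52.1
grasp_force: 37.1
```

Request:
arm_command:
  delta_rot:
    - [0,0,0]
    - [0,0,0]
    - [0,0,0]
    - [0,0,0]
    - [0,0,0]
    - [0,0,0]
    - [0,0,0]
    - [0,0,0]
    - [0,0,0]
    - [0,0,0]
    - [0,0,0]
    - [0,0,0]
    - [0,0,0]
    - [0,0,0]
  delta_pos:
    - [0,0,0.004]
    - [0,0,0.012]
    - [0,0,0.022]
    - [0,0,0.034]
    - [0,0,0.046]
    - [0,0,0.058]
    - [0,0,0.07]
    - [0,0,0.08]
    - [0,0,0.088]
    - [0,0,0.093]
    - [0,0,0.096]
    - [0,0,0.098]
    - [0,0,0.098]
    - [0,0,0.098]
  claw: [0.05,0.05,0.05,0.05,0.05,0.05,0.05,0.05,0.05,0.05,0.05,0.05,0.05,0.05]

```text
time_s: 7.55
tcp_pos: [495.6, -437.3, 110.8]
eef_rot: [0.173, 0.985, -0.0, 0.0]
ft_force: [-0.1, -1.2, -2.3]
gripper_width: 52.0
grasp_force: 37.1
```

Request:
arm_command:
  delta_rot:
    - [0,0,0]
    - [0,0,0]
    - [0,0,0]
    - [0,0,0]
    - [0,0,0]
    - [0,0,0]
  delta_pos:
    - [0,0,0.001]
    - [0,0,0.002]
    - [0,0,0.003]
    - [0,0,0.004]
    - [0,0,0.005]
    - [0,0,0.005]
  claw: [0.05,0.05,0.05,0.05,0.05,0.05]

```text
time_s: 8.05
tcp_pos: [495.5, -437.2, 105.5]
eef_rot: [0.173, 0.985, -0.0, 0.0]
ft_force: [0.2, 1.0, -1.7]
gripper_width: 52.3
grasp_force: 37.2
```

Request:
arm_command:
  delta_rot:
    - [0,0,0]
    - [0,0,0]
    - [0,0,0]
  delta_pos:
    - [0,0,0.001]
    - [0,0,0.001]
    - [0,0,0.001]
  claw: [0.05,0.05,0.05]

```text
time_s: 8.3
tcp_pos: [495.9, -437.5, 105.4]
eef_rot: [0.172, 0.985, -0.0, 0.001]
ft_force: [-0.5, 0.4, 5.0]
gripper_width: 52.0
grasp_force: 37.5
```

Request:
arm_command:
  delta_rot:
    - [0,0,0]
    - [0,0,0]
    - [0,0,0]
    - [0,0,0]
    - [0,0,0]
    - [0,0,0]
    - [0,0,0]
    - [0,0,0]
    - [0,0,0]
    - [0,0,0]
    - [0,0,0]
    - [0,0,0]
    - [0,0,0]
    - [0,0,0]
    - [0,0,0]
    - [0,0,0]
  delta_pos:
    - [0,0,0]
    - [0,0,0]
    - [0,0,0]
    - [0,0,0]
    - [0,0,0]
    - [0,0,0]
    - [0,0,0]
    - [0,0,0]
    - [0,0,-0.01]
    - [0,0,-0.03]
    - [0,0,-0.05]
    - [0,0,-0.08]
    - [0,0,-0.11]
    - [0,0,-0.14]
    - [0,0,-0.14]
    - [0,0,-0.14]
  claw: [0.053,0.056,0.06,0.07,0.085,0.085,0.085,0.085,0.085,0.085,0.085,0.085,0.085,0.085,0.085,0.085]

```text
time_s: 9.63
tcp_pos: [496.4, -438.1, 247.7]
eef_rot: [0.173, 0.985, -0.001, 0.002]
ft_force: [-0.1, -0.7, 0.2]
gripper_width: 84.8
grasp_force: 0.0
```

```bash
python3 - <<'E'
from h import *
s=r.sense();print(s['tcp_pos'],s['ft_force'],s['gripper_width'])
im,d,W=pts('top');print('iris top',*optic(W,(495.8,-437.4),96))
c=vision.calibration('wrist');im,d,W=pts('wrist');print('wr',*optic(W,(495.8,-437.4),96))
S=dict(mid=((423,-180),57),high=((517,-214),82),low=((606,-246),32))
print('high',*seat(c,im,W,(516,-214.6),82))
E
```

```text
[ 496.40473514 -438.091837    247.72320834] [-0.10347268 -0.70220245  0.17005908] 84.78860969494633
  avg = a.mean(axis, **keepdims_kw)
  ret = um.true_divide(
h.py:23: RuntimeWarning: Degrees of freedom <= 0 for slice
  e,V=np.linalg.eigh(np.cov(q[:,:2].T)); n=V[:,0]*np.sign(V[0,0])
  c *= np.true_divide(1, fact)
  c *= np.true_divide(1, fact)
Traceback (most recent call last):
  File "h.py", line 24, in optic
    return np.round([cx,cy,a,b],1),'normal deg',np.degrees(np.arctan2(n[1],n[0])).round(1),'ztop',np.percentile(q[:,2],98).round(1),len(q)
                                                                                                  ~~~~~~~~~~~~~^^^^^^^^^^^
IndexError: index -1 is out of bounds for axis 0 with size 0
```

```bash
python3 - <<'E'
from h import *
im,d,W=pts('wrist');c=vision.calibration('wrist');np.savez('w2.npz',im=im,W=W)
print('iris',*optic(W,(495.8,-437.4),96))
k=(W[...,2]>8)&(W[...,2]<32)&(np.hypot(W[...,0]-496,W[...,1]+437)<32);q=W[k];print('foot',q.mean(0),np.ptp(q,axis=0))
k=(abs(W[...,2]-78)<7);print('pixels near high seat',k.sum())
E
```

```text
iris [ 494.2 -436.5   52.9   12.2] normal deg -14.8 ztop 119.8 1167
foot [ 486.81520014 -434.11875605   12.84897114] [36.42639839 46.69467141 22.85022254]
pixels near high seat 5912
```

```bash
python3 - <<'E'
from h import *
def ang(W,c0,zc):
    k=(W[...,2]>zc-20)&(W[...,2]<zc+24)&(np.hypot(W[...,0]-c0[0],W[...,1]-c0[1])<38)
    q=W[k].astype(np.float32);b=cv2.boxPoints(cv2.minAreaRect(np.ascontiguousarray(q[:,:2])))
    e=[b[1]-b[0],b[2]-b[1]];e=min(e,key=np.linalg.norm);e=e*np.sign(e[0]);return np.degrees(np.arctan2(e[1],e[0]))
W=np.load('wrist1.npz')['W']
print([ang(W,p,z).round(1) for p,z in(((516,-214.6),171),((424,-181),96),((604,-247),96))])
print(ang(np.load('w2.npz')['W'],(495,-437),96))
E
```

```text
[np.float32(-14.8), np.float32(-13.9), np.float32(-13.0)]
-14.665951
```

Request:
arm_command:
  delta_rot:
    - [0,0,0]
    - [0,0,0]
    - [0,0,-0.03]
    - [0,0,-0.06]
    - [0,0,-0.09]
    - [0,0,-0.09]
    - [0,0,-0.09]
    - [0,0,-0.09]
    - [0,0,-0.09]
    - [0,0,-0.09]
    - [0,0,-0.09]
    - [0,0,-0.09]
    - [0,0,-0.09]
    - [0,0,-0.09]
  delta_pos:
    - [0.01,0.014,0]
    - [0.03,0.042,0]
    - [0.05,0.07,0]
    - [0.07,0.098,0]
    - [0.09,0.126,0.01]
    - [0.11,0.154,0.02]
    - [0.13,0.182,0.035]
    - [0.145,0.203,0.045]
    - [0.155,0.217,0.045]
    - [0.155,0.217,0.045]
    - [0.155,0.217,0.045]
    - [0.155,0.217,0.045]
    - [0.155,0.217,0.045]
    - [0.155,0.217,0.045]
  claw: [0.085,0.085,0.085,0.085,0.085,0.085,0.085,0.085,0.085,0.085,0.085,0.085,0.085,0.085]

```text
time_s: 10.9
tcp_pos: [423.6, -181.2, 199.3]
eef_rot: [0.129, 0.992, -0.0, 0.0]
ft_force: [-0.2, -0.5, 0.1]
gripper_width: 84.9
grasp_force: 0.0
```

```bash
python3 - <<'E'
from h import *
s=r.sense();print(s['tcp_pos'],s['eef_rot'])
im,d,W=pts('wrist');c=vision.calibration('wrist');cv2.imwrite('pics/w3.png',im)
print('sensor',*optic(W,(424,-181),96))
print('high',*seat(c,im,W,(516,-214.6),82));print('mid',*seat(c,im,W,(423.5,-181),57))
E
```

```text
[ 423.64252658 -181.18213111  199.27681307] [ 1.28615129e-01  9.91694578e-01 -8.94596879e-05  6.92107723e-05]
sensor [ 423.5 -181.2   53.2   15.4] normal deg -14.3 ztop 119.8 1907
high [ 515.2 -213.8   23.6] 4366
mid [ 424.2 -181.    30.2] 1439
```

View pics/w3.png

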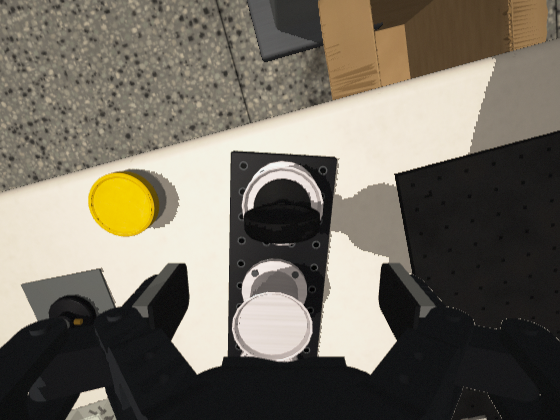

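Wrist view: sensor at (283,220), square to the gripper; empty high seat at (272,325), iris on the mat at the left (72,310), tin at (123,204).

Request:
arm_command:
  delta_rot:
    - [0,0,0]
    - [0,0,0]
    - [0,0,0]
    - [0,0,0]
    - [0,0,0]
    - [0,0,0]
    - [0,0,0]
    - [0,0,0]
    - [0,0,0]
    - [0,0,0]
    - [0,0,0]
    - [0,0,0]
    - [0,0,0]
    - [0,0,0]
    - [0,0,0]
    - [0,0,0]
  delta_pos:
    - [0,0,0.02]
    - [0,0,0.04]
    - [0,0,0.06]
    - [0,0,0.08]
    - [0,0,0.09]
    - [0,0,0.094]
    - [0,0,0.094]
    - [0,0,0.094]
    - [0,0,0.094]
    - [0,0,0.094]
    - [0,0,0.094]
    - [0,0,0.094]
    - [0,0,0.094]
    - [0,0,0.094]
    - [0,0,0.094]
    - [0,0,0.094]
  claw: [0.085,0.085,0.085,0.085,0.085,0.085,0.085,0.085,0.07,0.06,0.05,0.05,0.05,0.05,0.05,0.05]

```text
time_s: 12.28
tcp_pos: [424.0, -180.7, 106.6]
eef_rot: [0.128, 0.992, -0.0, 0.001]
ft_force: [-2.7, -0.2, 5.7]
gripper_width: 51.9
grasp_force: 35.4
```

Request:
arm_command:
  delta_rot:
    - [0,0,0]
    - [0,0,0]
    - [0,0,0]
    - [0,0,0]
    - [0,0,0]
    - [0,0,0]
    - [0,0,0]
    - [0,0,0.02]
    - [0,0,0.04]
    - [0,0,0.06]
    - [0,0,0.08]
    - [0,0,0.09]
    - [0,0,0.09]
    - [0,0,0.09]
    - [0,0,0.09]
    - [0,0,0.09]
    - [0,0,0.09]
    - [0,0,0.09]
    - [0,0,0.09]
  delta_pos:
    - [0,0,-0.004]
    - [0,0,-0.012]
    - [0,0,-0.022]
    - [0,0,-0.034]
    - [0,0,-0.044]
    - [0,0,-0.05]
    - [0,0,-0.05]
    - [-0.004,0,-0.05]
    - [-0.012,-0.001,-0.05]
    - [-0.022,-0.002,-0.05]
    - [-0.034,-0.003,-0.05]
    - [-0.046,-0.004,-0.05]
    - [-0.058,-0.005,-0.05]
    - [-0.07,-0.006,-0.05]
    - [-0.082,-0.008,-0.05]
    - [-0.091,-0.009,-0.05]
    - [-0.096,-0.009,-0.05]
    - [-0.098,-0.009,-0.05]
    - [-0.098,-0.009,-0.05]
  claw: [0.05,0.05,0.05,0.05,0.05,0.05,0.05,0.05,0.05,0.05,0.05,0.05,0.05,0.05,0.05,0.05,0.05,0.05,0.05]

```text
time_s: 13.87
tcp_pos: [516.0, -213.9, 154.9]
eef_rot: [0.173, 0.985, 0.0, -0.0]
ft_force: [-0.0, 0.8, -2.1]
gripper_width: 52.0
grasp_force: 36.9
```

```bash
python3 - <<'E'
from h import *
s=r.sense();print(s['tcp_pos'],s['eef_rot'],s['gripper_width'])
im,d,W=pts('wrist');c=vision.calibration('wrist')
print('sensor',*optic(W,(516,-214),146-0))
print('mid',*seat(c,im,W,(423.5,-181),57))
im2,d,W2=pts('scene');a=cv2.resize(im2[120:270,120:300],None,fx=2.8,fy=2.8)
cv2.imwrite('pics/l4.png',np.hstack([a[:420],im[:,130:430]]))
E
```

```text
[ 515.95504192 -213.87037905  154.85015544] [ 1.72612226e-01  9.84989790e-01  9.11362959e-05 -3.53282149e-04] 51.95291969877848
sensor [ 514.9 -213.6   74.4   23.1] normal deg -19.9 ztop 169.8 10707
mid [ 422.3 -180.5   23.7] 10099
```

View pics/l4.png

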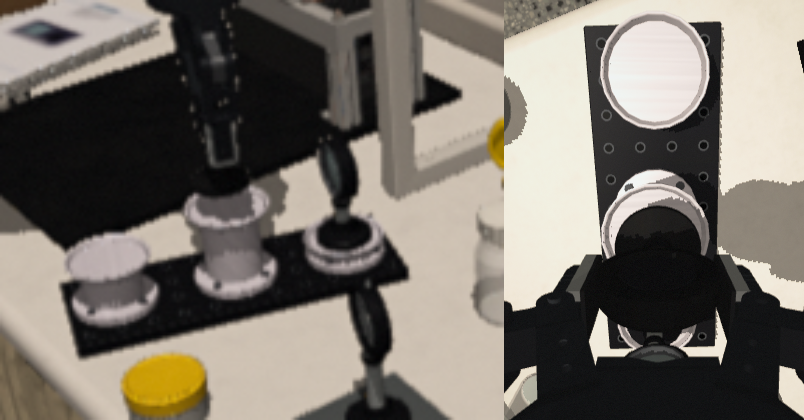

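The sensor is held upright over the high seat, and the iris stands upright on the mat (scene crop 370,340). Lowering now.

Request:
arm_command:
  delta_rot:
    - [0,0,0]
    - [0,0,0]
    - [0,0,0]
    - [0,0,0]
    - [0,0,0]
    - [0,0,0]
    - [0,0,0]
    - [0,0,0]
    - [0,0,0]
    - [0,0,0]
  delta_pos:
    - [0,0,0.004]
    - [0,0,0.009]
    - [0,0,0.014]
    - [0,0,0.017]
    - [0,0,0.019]
    - [0,0,0.021]
    - [0,0,0.022]
    - [0,0,0.023]
    - [0,0,0.024]
    - [0,0,0.024]
  claw: [0.05,0.05,0.05,0.05,0.05,0.05,0.05,0.05,0.05,0.05]

```text
time_s: 14.8
tcp_pos: [515.9, -213.9, 131.7]
eef_rot: [0.173, 0.985, -0.0, 0.0]
ft_force: [-0.9, 0.3, 1.7]
gripper_width: 51.7
grasp_force: 37.1
```

Request:
arm_command:
  delta_rot:
    - [0,0,0]
    - [0,0,0]
    - [0,0,0]
    - [0,0,0]
    - [0,0,0]
    - [0,0,0]
    - [0,0,0]
    - [0,0,0]
    - [0,0,0]
    - [0,0,0]
    - [0,0,0]
    - [0,0,0]
    - [0,0,0]
    - [0,0,0]
    - [0,0,0]
  delta_pos:
    - [0,0,0.001]
    - [0,0,0.001]
    - [0,0,0.001]
    - [0,0,0.001]
    - [0,0,0.001]
    - [0,0,0.001]
    - [0,0,0.001]
    - [0,0,0.001]
    - [0,0,0.001]
    - [0,0,-0.01]
    - [0,0,-0.03]
    - [0,0,-0.06]
    - [0,0,-0.09]
    - [0,0,-0.09]
    - [0,0,-0.09]
  claw: [0.05,0.053,0.056,0.06,0.07,0.085,0.085,0.085,0.085,0.085,0.085,0.085,0.085,0.085,0.085]

```text
time_s: 16.05
tcp_pos: [517.3, -214.5, 224.1]
eef_rot: [0.173, 0.985, -0.001, 0.002]
ft_force: [-0.7, 0.2, -0.1]
gripper_width: 84.9
grasp_force: 0.0
```

```bash
python3 - <<'E'
from h import *
s=r.sense();print(s['tcp_pos'],s['eef_rot'],s['gripper_width'])
im,d,W=pts('wrist');c=vision.calibration('wrist');np.savez('w5.npz',im=im,W=W)
print('sensor',*optic(W,(516,-214),121))
print('lens',*optic(W,(604.5,-247),96))
print('high',*seat(c,im,W,(516,-214.4),82))
v,u=np.nonzero((im.max(2)>150)&(abs(W[...,2]-55)<7)&(np.hypot(W[...,0]-423.5,W[...,1]+181)<50));q=cast(c,u,v,56).astype(np.float32);print('mid',cv2.minEnclosingCircle(np.ascontiguousarray(q[:,:2])))
E
```

```text
[ 517.27144809 -214.51040078  224.11813503] [ 1.72522873e-01  9.85002435e-01 -5.34004772e-04  2.40344824e-03] 84.89292871327379
sensor [ 514.5 -211.9   53.3   15.4] normal deg -19.1 ztop 144.9 2272
lens [ 602.4 -246.5   53.    16.7] normal deg -12.4 ztop 119.8 2171
high [ 516.  -213.4   30.8] 1208
mid ((421.745849609375, -180.28814697265625), 33.840614318847656)
```

Request:
arm_command:
  delta_rot:
    - [0,0,0]
    - [0,0,-0.03]
    - [0,0,-0.06]
    - [0,0,-0.09]
    - [0,0,-0.12]
    - [0,0,-0.12]
    - [0,0,-0.12]
    - [0,0,-0.12]
    - [0,0,-0.12]
    - [0,0,-0.12]
    - [0,0,-0.12]
    - [0,0,-0.12]
    - [0,0,-0.12]
    - [0,0,-0.12]
  delta_pos:
    - [-0.02,0,0]
    - [-0.045,0,0]
    - [-0.07,-0.001,0]
    - [-0.085,-0.001,0]
    - [-0.093,-0.001,0]
    - [-0.093,-0.001,0]
    - [-0.093,-0.001,0.02]
    - [-0.093,-0.001,0.045]
    - [-0.093,-0.001,0.07]
    - [-0.093,-0.001,0.095]
    - [-0.093,-0.001,0.11]
    - [-0.093,-0.001,0.119]
    - [-0.093,-0.001,0.119]
    - [-0.093,-0.001,0.119]
  claw: [0.085,0.085,0.085,0.085,0.085,0.085,0.085,0.085,0.085,0.085,0.085,0.085,0.085,0.085]

```text
time_s: 17.27
tcp_pos: [602.2, -246.2, 102.1]
eef_rot: [0.113, 0.994, 0.0, -0.001]
ft_force: [-0.4, 0.3, 0.3]
gripper_width: 84.9
grasp_force: 0.0
```

Request:
arm_command:
  delta_rot:
    - [0,0,0]
    - [0,0,0]
    - [0,0,0]
    - [0,0,0]
    - [0,0,0]
    - [0,0,0]
    - [0,0,0]
    - [0,0,0]
    - [0,0,0]
    - [0,0,0]
  delta_pos:
    - [-0.001,0,-0.003]
    - [-0.001,0,-0.003]
    - [-0.001,0,-0.003]
    - [-0.001,0,-0.003]
    - [-0.001,0,-0.003]
    - [-0.001,0,-0.003]
    - [-0.001,0,-0.003]
    - [-0.001,0,-0.003]
    - [-0.001,0,-0.003]
    - [-0.001,0,-0.003]
  claw: [0.085,0.085,0.07,0.06,0.05,0.05,0.05,0.05,0.05,0.05]

```text
time_s: 18.1
tcp_pos: [604.7, -247.1, 106.6]
eef_rot: [0.113, 0.994, -0.0, 0.001]
ft_force: [-1.5, -0.1, 5.1]
gripper_width: 52.8
grasp_force: 35.7
```

Request:
arm_command:
  delta_rot:
    - [0,0,0]
    - [0,0,0]
    - [0,0,0]
    - [0,0,0]
    - [0,0,0]
    - [0,0,0]
    - [0,0,0]
    - [0,0,0]
    - [0,0,0]
    - [0,0,0]
    - [0,0,0]
    - [0,0,0]
    - [0,0,0]
    - [0,0,0]
    - [0,0,0]
    - [0,0,0]
    - [0,0,0]
    - [0,0,0]
    - [0,0,0]
    - [0,0,0]
  delta_pos:
    - [0,0,-0.004]
    - [0,0,-0.012]
    - [0,0,-0.024]
    - [0,0,-0.038]
    - [0,0,-0.052]
    - [0,-0.003,-0.064]
    - [0.002,-0.01,-0.074]
    - [0.005,-0.02,-0.082]
    - [0.008,-0.03,-0.09]
    - [0.012,-0.04,-0.098]
    - [0.017,-0.046,-0.106]
    - [0.025,-0.047,-0.114]
    - [0.034,-0.046,-0.122]
    - [0.043,-0.044,-0.13]
    - [0.052,-0.042,-0.138]
    - [0.062,-0.039,-0.144]
    - [0.071,-0.036,-0.144]
    - [0.079,-0.034,-0.144]
    - [0.083,-0.033,-0.144]
    - [0.083,-0.033,-0.144]
  claw: [0.05,0.05,0.05,0.05,0.05,0.05,0.05,0.05,0.05,0.05,0.05,0.05,0.05,0.05,0.05,0.05,0.05,0.05,0.05,0.05]

```text
time_s: 19.77
tcp_pos: [514.5, -259.3, 249.0]
eef_rot: [0.113, 0.994, 0.0, -0.0]
ft_force: [0.4, 0.3, -1.1]
gripper_width: 52.2
grasp_force: 37.1
```

Request:
arm_command:
  delta_rot:
    - [0,0,0]
    - [0,0,0.02]
    - [0,0,0.04]
    - [0,0,0.06]
    - [0,0,0.08]
    - [0,0,0.1]
    - [0,0,0.12]
    - [0,0,0.12]
    - [0,0,0.12]
    - [0,0,0.12]
    - [0,0,0.12]
    - [0,0,0.12]
    - [0,0,0.12]
    - [0,0,0.12]
    - [0,0,0.12]
    - [0,0,0.12]
    - [0,0,0.12]
    - [0,0,0.12]
    - [0,0,0.12]
    - [0,0,0.12]
  delta_pos:
    - [0.004,0.002,0]
    - [0.012,0.006,0]
    - [0.024,0.012,0]
    - [0.038,0.02,0]
    - [0.052,0.028,0]
    - [0.066,0.035,0]
    - [0.08,0.042,0]
    - [0.092,0.048,0]
    - [0.101,0.053,0]
    - [0.106,0.056,0]
    - [0.107,0.056,0.004]
    - [0.107,0.056,0.014]
    - [0.107,0.056,0.028]
    - [0.107,0.056,0.042]
    - [0.107,0.056,0.056]
    - [0.107,0.056,0.07]
    - [0.107,0.056,0.082]
    - [0.107,0.056,0.09]
    - [0.107,0.056,0.094]
    - [0.107,0.056,0.094]
  claw: [0.05,0.05,0.05,0.05,0.05,0.05,0.05,0.05,0.05,0.05,0.05,0.05,0.05,0.05,0.05,0.05,0.05,0.05,0.05,0.05]

```text
time_s: 21.43
tcp_pos: [423.5, -181.5, 154.1]
eef_rot: [0.173, 0.985, 0.0, -0.001]
ft_force: [-0.5, -0.2, -1.4]
gripper_width: 52.5
grasp_force: 37.1
```

```bash
python3 - <<'E'
from h import *
s=r.sense();print(s['tcp_pos'],s['eef_rot'],s['gripper_width'])
im,d,W=pts('wrist')
im2,d,W2=pts('scene');a=cv2.resize(im2[120:270,120:300],None,fx=2.8,fy=2.8)
cv2.imwrite('pics/l6.png',np.hstack([a[:420],im[:,130:430]]))
E
```

```text
[ 423.45901131 -181.46722511  154.06970714] [ 1.72675745e-01  9.84978256e-01  2.01527567e-04 -9.38912949e-04] 52.4516247055543
```

View pics/l6.png

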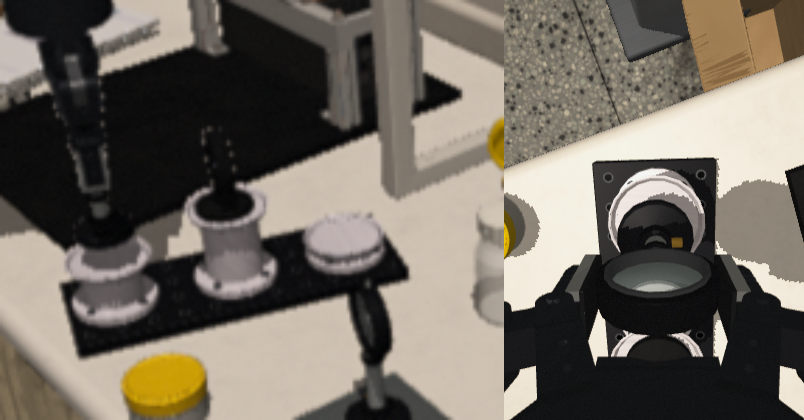

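The lens hangs upright over the mid seat and the sensor is seated on the high riser (scene crop 220,200). Lowering.

Request:
arm_command:
  delta_rot:
    - [0,0,0]
    - [0,0,0]
    - [0,0,0]
    - [0,0,0]
    - [0,0,0]
    - [0,0,0]
    - [0,0,0]
    - [0,0,0]
    - [0,0,0]
    - [0,0,0]
  delta_pos:
    - [0,0,0.004]
    - [0,0,0.009]
    - [0,0,0.014]
    - [0,0,0.017]
    - [0,0,0.019]
    - [0,0,0.02]
    - [0,0,0.021]
    - [0,0,0.022]
    - [0,0,0.023]
    - [0,0,0.023]
  claw: [0.05,0.05,0.05,0.05,0.05,0.05,0.05,0.05,0.05,0.05]

```text
time_s: 22.37
tcp_pos: [423.9, -181.5, 132.2]
eef_rot: [0.173, 0.985, 0.0, -0.0]
ft_force: [0.2, -0.5, -2.6]
gripper_width: 52.4
grasp_force: 37.1
```

Request:
arm_command:
  delta_rot:
    - [0,0,0]
    - [0,0,0]
    - [0,0,0]
    - [0,0,0]
  delta_pos:
    - [0,0,0.001]
    - [0,0,0.0015]
    - [0,0,0.0015]
    - [0,0,0.0015]
  claw: [0.05,0.05,0.05,0.05]

```text
time_s: 22.7
tcp_pos: [424.7, -181.9, 131.6]
eef_rot: [0.173, 0.985, -0.0, 0.001]
ft_force: [-0.5, -0.3, 5.7]
gripper_width: 52.2
grasp_force: 37.6
```

Request:
arm_command:
  delta_rot:
    - [0,0,0]
    - [0,0,0]
    - [0,0,0]
    - [0,0,0]
    - [0,0,0]
    - [0,0,0]
    - [0,0,0]
    - [0,0,0]
    - [0,0,0]
    - [0,0,0]
    - [0,0,0]
    - [0,0,0]
    - [0,0,0]
    - [0,0,0]
  delta_pos:
    - [0,0,0]
    - [0,0,0]
    - [0,0,0]
    - [0,0,0]
    - [0,0,0]
    - [0,0,0]
    - [0,0,0]
    - [0,0,0]
    - [0,0,-0.01]
    - [0,0,-0.03]
    - [0,0,-0.06]
    - [0,0,-0.09]
    - [0,0,-0.11]
    - [0,0,-0.11]
  claw: [0.053,0.056,0.06,0.07,0.085,0.085,0.085,0.085,0.085,0.085,0.085,0.085,0.085,0.085]

```text
time_s: 23.87
tcp_pos: [426.3, -182.6, 246.1]
eef_rot: [0.173, 0.985, -0.001, 0.004]
ft_force: [0.7, -0.3, -0.2]
gripper_width: 84.7
grasp_force: 0.0
```

```bash
python3 - <<'E'
from h import *
s=r.sense();print(s['tcp_pos'],s['eef_rot'],s['gripper_width'])
im,d,W=pts('wrist');c=vision.calibration('wrist')
print('lens',*optic(W,(423.5,-181),121))
print('sensor',*optic(W,(516,-214),121))
print('mid',*seat(c,im,W,(423.5,-181),57))
E
```

```text
[ 426.34036108 -182.56631123  246.0686657 ] [ 1.72535636e-01  9.84995567e-01 -8.94835233e-04  3.79284580e-03] 84.7359844281517
lens [ 423.7 -181.8   53.3   17.4] normal deg -18.7 ztop 144.8 1875
sensor [ 514.3 -211.6   53.6   16. ] normal deg -19.1 ztop 144.7 2296
mid [ 422.  -180.3   30.2] 871
```

Request:
arm_command:
  delta_rot:
    - [0,0,0]
    - [0,0,-0.02]
    - [0,0,-0.04]
    - [0,0,-0.06]
    - [0,0,-0.09]
    - [0,0,-0.09]
    - [0,0,-0.09]
    - [0,0,-0.09]
    - [0,0,-0.09]
    - [0,0,-0.09]
    - [0,0,-0.09]
    - [0,0,-0.09]
    - [0,0,-0.09]
  delta_pos:
    - [-0.01,-0.014,0]
    - [-0.03,-0.042,0]
    - [-0.05,-0.07,0]
    - [-0.07,-0.098,0]
    - [-0.09,-0.126,0]
    - [-0.11,-0.154,0]
    - [-0.13,-0.182,0]
    - [-0.145,-0.203,0]
    - [-0.153,-0.216,0]
    - [-0.153,-0.216,0]
    - [-0.153,-0.216,0]
    - [-0.153,-0.216,0]
    - [-0.153,-0.216,0]
  claw: [0.085,0.085,0.085,0.085,0.085,0.085,0.085,0.085,0.085,0.085,0.085,0.085,0.085]

```text
time_s: 25.0
tcp_pos: [494.1, -435.4, 240.6]
eef_rot: [0.128, 0.992, 0.0, -0.0]
ft_force: [-0.0, 1.3, -0.5]
gripper_width: 85.2
grasp_force: 0.0
```

```bash
python3 - <<'E'
from h import *
s=r.sense();print(s['tcp_pos'],s['eef_rot'],s['gripper_width'])
im,d,W=pts('wrist');print('iris',*optic(W,(495.2,-437),96))
E
```

```text
[ 494.0836215  -435.38087607  240.62256126] [ 1.27620366e-01  9.91822948e-01  3.90121029e-04 -3.58943404e-04] 85.22867404625256
iris [ 495.3 -437.3   52.9   12.3] normal deg -14.6 ztop 119.8 1085
```

Request:
arm_command:
  delta_rot:
    - [0,0,0]
    - [0,0,0]
    - [0,0,0]
    - [0,0,0]
    - [0,0,0]
    - [0,0,0]
    - [0,0,0]
    - [0,0,0]
    - [0,0,0]
    - [0,0,0]
    - [0,0,0]
    - [0,0,0]
    - [0,0,0]
    - [0,0,0]
    - [0,0,0]
    - [0,0,0]
    - [0,0,0]
    - [0,0,0]
  delta_pos:
    - [-0.001,-0.001,0.02]
    - [-0.001,-0.001,0.04]
    - [-0.001,-0.001,0.06]
    - [-0.001,-0.001,0.08]
    - [-0.001,-0.001,0.1]
    - [-0.001,-0.001,0.12]
    - [-0.001,-0.001,0.13]
    - [-0.001,-0.001,0.134]
    - [-0.001,-0.001,0.134]
    - [-0.001,-0.001,0.134]
    - [-0.001,-0.001,0.134]
    - [-0.001,-0.001,0.134]
    - [-0.001,-0.001,0.134]
    - [-0.001,-0.001,0.134]
    - [-0.001,-0.001,0.134]
    - [-0.001,-0.001,0.134]
    - [-0.001,-0.001,0.134]
    - [-0.001,-0.001,0.134]
  claw: [0.085,0.085,0.085,0.085,0.085,0.085,0.085,0.085,0.085,0.085,0.07,0.06,0.05,0.05,0.05,0.05,0.05,0.05]

```text
time_s: 26.55
tcp_pos: [495.9, -438.6, 108.6]
eef_rot: [0.128, 0.992, -0.001, 0.001]
ft_force: [-0.1, 0.6, 5.4]
gripper_width: 52.2
grasp_force: 35.5
```

Request:
arm_command:
  delta_rot:
    - [0,0,0]
    - [0,0,0]
    - [0,0,0]
    - [0,0,0]
    - [0,0,0]
    - [0,0,0]
    - [0,0,0.02]
    - [0,0,0.04]
    - [0,0,0.06]
    - [0,0,0.08]
    - [0,0,0.09]
    - [0,0,0.09]
    - [0,0,0.09]
    - [0,0,0.09]
    - [0,0,0.09]
    - [0,0,0.09]
    - [0,0,0.09]
    - [0,0,0.09]
    - [0,0,0.09]
    - [0,0,0.09]
  delta_pos:
    - [0,0,-0.004]
    - [0,0,-0.014]
    - [0,0,-0.028]
    - [0,0,-0.042]
    - [-0.001,0.004,-0.054]
    - [-0.003,0.013,-0.06]
    - [-0.007,0.026,-0.06]
    - [-0.011,0.042,-0.06]
    - [-0.015,0.058,-0.06]
    - [-0.02,0.075,-0.06]
    - [-0.025,0.093,-0.06]
    - [-0.03,0.111,-0.06]
    - [-0.035,0.129,-0.06]
    - [-0.04,0.147,-0.06]
    - [-0.044,0.165,-0.06]
    - [-0.048,0.182,-0.06]
    - [-0.052,0.197,-0.06]
    - [-0.055,0.207,-0.06]
    - [-0.057,0.212,-0.06]
    - [-0.057,0.214,-0.06]
  claw: [0.05,0.05,0.05,0.05,0.05,0.05,0.05,0.05,0.05,0.05,0.05,0.05,0.05,0.05,0.05,0.05,0.05,0.05,0.05,0.05]

```text
time_s: 28.22
tcp_pos: [605.1, -244.5, 166.8]
eef_rot: [0.172, 0.985, -0.0, 0.0]
ft_force: [-0.6, -0.6, -1.7]
gripper_width: 51.9
grasp_force: 37.1
```

```bash
python3 - <<'E'
from h import *
s=r.sense();print(s['tcp_pos'],s['eef_rot'],s['gripper_width'],s['ft_force'])
im,d,W=pts('wrist')
s=r.sense();print(s['tcp_pos'])
im2,d,W2=pts('scene');a=cv2.resize(im2[120:270,120:300],None,fx=2.8,fy=2.8)
cv2.imwrite('pics/l7.png',np.hstack([a[:420],im[:,130:430]]))
E
```

```text
[ 605.1484747  -244.53203092  166.75956987] [ 1.71966366e-01  9.85102821e-01 -4.28631047e-05  7.72992411e-06] 51.919540331548 [-0.55787615 -0.60585219 -1.66253671]
[ 604.82994962 -244.83229572  166.7376888 ]
```

View pics/l7.png

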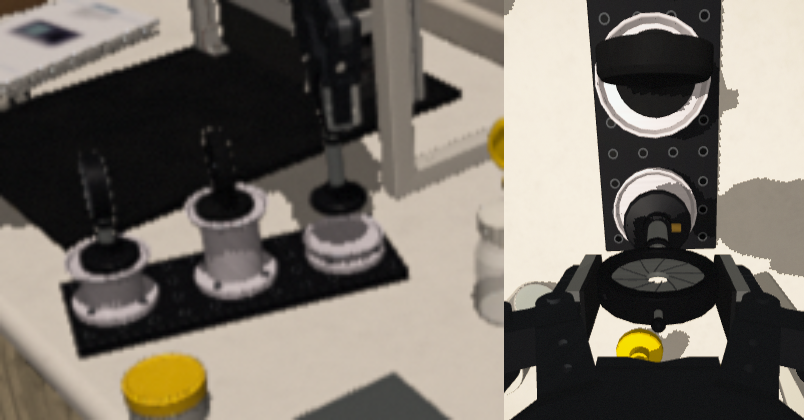

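The iris is upright over the low seat; the lens and sensor are seated. Lowering.

Request:
arm_command:
  delta_rot:
    - [0,0,0]
    - [0,0,0]
    - [0,0,0]
    - [0,0,0]
    - [0,0,0]
    - [0,0,0]
    - [0,0,0]
    - [0,0,0]
    - [0,0,0]
    - [0,0,0]
    - [0,0,0]
    - [0,0,0]
  delta_pos:
    - [-0.001,-0.001,0]
    - [-0.001,-0.001,0.006]
    - [-0.001,-0.001,0.012]
    - [-0.001,-0.001,0.018]
    - [-0.001,-0.001,0.023]
    - [-0.001,-0.001,0.026]
    - [-0.001,-0.001,0.028]
    - [-0.001,-0.001,0.029]
    - [-0.001,-0.001,0.03]
    - [-0.001,-0.001,0.031]
    - [-0.001,-0.001,0.032]
    - [-0.001,-0.001,0.032]
  claw: [0.05,0.05,0.05,0.05,0.05,0.05,0.05,0.05,0.05,0.05,0.05,0.05]

```text
time_s: 29.32
tcp_pos: [605.2, -246.6, 134.8]
eef_rot: [0.172, 0.985, 0.0, 0.0]
ft_force: [-0.1, 0.3, -2.8]
gripper_width: 52.3
grasp_force: 37.1
```

Request:
arm_command:
  delta_rot:
    - [0,0,0]
    - [0,0,0]
    - [0,0,0]
    - [0,0,0]
  delta_pos:
    - [0,0,0.001]
    - [0,0,0.002]
    - [0,0,0.002]
    - [0,0,0.002]
  claw: [0.05,0.05,0.05,0.05]

```text
time_s: 29.65
tcp_pos: [605.6, -246.9, 133.4]
eef_rot: [0.173, 0.985, -0.0, 0.001]
ft_force: [0.1, 0.2, 0.6]
gripper_width: 52.2
grasp_force: 37.3
```

Request:
arm_command:
  delta_rot:
    - [0,0,0]
    - [0,0,0]
    - [0,0,0]
    - [0,0,0]
    - [0,0,0]
    - [0,0,0]
    - [0,0,0]
    - [0,0,0]
    - [0,0,0]
    - [0,0,0]
    - [0,0,0]
    - [0,0,0]
    - [0,0,0]
    - [0,0,0]
    - [0,0,0]
    - [0,0,0]
  delta_pos:
    - [0,0,0.0007]
    - [0,0,0.0007]
    - [0,0,0.0007]
    - [0,0,0.0007]
    - [0,0,0.0007]
    - [0,0,0.0007]
    - [0,0,0.0007]
    - [0,0,0.0007]
    - [0,0,0.0007]
    - [0,0,-0.01]
    - [0,0,-0.03]
    - [0,0,-0.05]
    - [0,0,-0.08]
    - [0,0,-0.1]
    - [0,0,-0.1]
    - [0,0,-0.1]
  claw: [0.05,0.05,0.053,0.056,0.06,0.07,0.085,0.085,0.085,0.085,0.085,0.085,0.085,0.085,0.085,0.085]

```text
time_s: 30.98
tcp_pos: [606.2, -247.1, 235.1]
eef_rot: [0.173, 0.985, -0.0, 0.002]
ft_force: [-0.7, 0.1, -1.0]
gripper_width: 84.7
grasp_force: 0.0
```

Request:
arm_command:
  delta_rot:
    - [0,0,0]
    - [0,0,0]
    - [0,0,0]
    - [0,0,0]
    - [0,0,0]
    - [0,0,0]
    - [0,0,0]
    - [0,0,0]
    - [0,0,0]
    - [0,0,0]
  delta_pos:
    - [0.03,-0.005,-0.02]
    - [0.06,-0.01,-0.04]
    - [0.09,-0.01,-0.06]
    - [0.12,-0.01,-0.08]
    - [0.15,-0.01,-0.09]
    - [0.15,-0.01,-0.09]
    - [0.15,-0.01,-0.09]
    - [0.15,-0.01,-0.09]
    - [0.15,-0.01,-0.09]
    - [0.15,-0.01,-0.09]
  claw: [0.085,0.085,0.085,0.085,0.085,0.085,0.085,0.085,0.085,0.085]

```text
time_s: 31.82
tcp_pos: [461.1, -205.2, 321.5]
eef_rot: [0.172, 0.985, 0.0, -0.001]
ft_force: [-0.0, 0.6, -0.2]
gripper_width: 84.7
grasp_force: 0.0
```

```bash
python3 - <<'E'
from h import *
s=r.sense();print(s['time_s'],s['tcp_pos'],s['gripper_width'],s['ft_force'])
im,d,W=pts('wrist');c=vision.calibration('wrist');im2,_,_=pts('scene')
for n,p,z,h in(('iris',(605.5,-246.5),121,32),('lens',(423.5,-181),121,57),('sensor',(516,-214),121,82)):
    print(n,*optic(W,p,z),'seat',*seat(c,im,W,p,h))
a=cv2.resize(im2[120:270,120:300],None,fx=2.8,fy=2.8)
cv2.imwrite('pics/f.png',np.hstack([a[:420],im[:,130:430]]))
E
```

```text
31.8167 [ 461.09949007 -205.1950299   321.49351753] 84.70913785645807 [-0.00774075  0.580183   -0.22441753]
iris [ 604.9 -245.1   52.4   12.7] normal deg -19.7 ztop 144.6 1100 seat [ 606.1 -245.8   29.5] 712
lens [ 424.8 -182.5   53.    16.9] normal deg -18.5 ztop 144.8 733 seat [ 424.4 -181.6   29.4] 1064
sensor [ 515.8 -212.2   53.5   15.2] normal deg -18.7 ztop 144.8 1000 seat [ 517.5 -214.    30.4] 632
```

View pics/f.png

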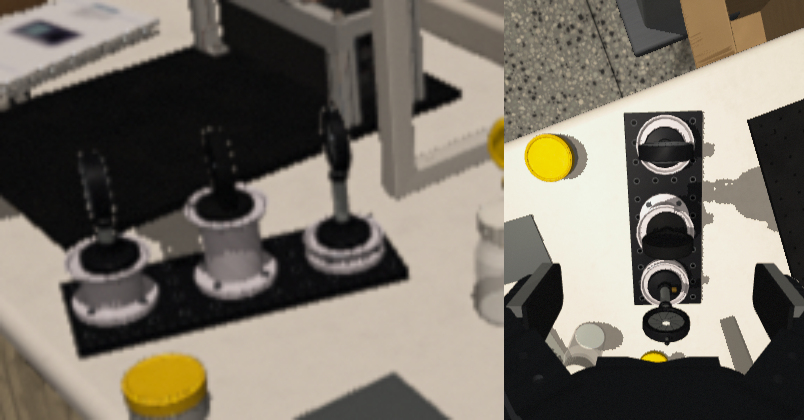

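All three stand upright in their seats, square to the row, within about 3 mm of each seat's axis and at equal top heights (about 145 mm). The tin and bottle were not touched.

```bash
python3 -c "
from h import *
print(hand_in())"
```

```text
the job is handed in; nothing more can be done
None
```

I put the iris on the low riser, the lens on the middle and the sensor head on the high. In the last pictures all three stood upright, within about 3 mm of centre and square to the row. I handed the job in at about 32 s of the 122 s; the hand-in gave no verdict.

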